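# Clamp the glued brush back in the screw press

### The job

The freshly glued wooden back of a shoe brush lies in the little screw press. Fold the crank's handle up until it stands upright, then wind the crank clockwise until you feel the press bite and the work is clamped firmly, clearly stiffer to turn than when running free, but do not overtighten it. Let go with the handle still up, and leave the other things where they are.

Things in the scene. Friction and masses are not known exactly. Their poses are not given: they have to be found in the camera images.
- press: Small screw press, fixed to the shelf, place and yaw vary: dark steel base 170 x 210 x 25 mm, two upright steel columns, a dark crosshead (top at 150 mm, nuts to 163 mm) and in its middle an upright steel screw with a crank on top. Origin: under the base, on the screw's axis; z up. The screw carries a pressing plate below the crosshead.
- crank_axis (a point): Point on the screw's vertical axis, level with the pin of the handle's hinge: 229 to 236 mm above the shelf at the start, sinking with the screw. x axis: level, along the crank arm towards the hinge, which is 60 mm from the screw's axis. The arm is 14 mm wide, 8 mm thick, its top 23 mm below this point; its hub and nut reach to 17 mm below this point.
- grip (a point): Middle of the crank's folding handle, 40 mm from its hinge. Handle: black plastic sleeve, 18 mm diameter, reaching 12 to 62 mm from the hinge; it spins freely on its pin, so one hold serves while the crank goes round. Folded it lies level over the arm, from the hinge back to the screw's axis: this point is then 20 mm from that axis. x axis: from the free end to the hinge; y: along the hinge pin.
- handle (a joint): Fold angle of the handle, rad: 0 folded flat over the arm, 1.57 upright (stop). The free end swings up and outward about the hinge; upright, the handle stands straight above the hinge, its middle 40 mm higher and 60 mm from the screw's axis. It needs about 2.5 N at its middle and stays where it is left.
- crank (a joint): Turn of the crank, rad, growing clockwise as seen from above, which lowers screw, crank and plate by 20 mm a turn. Starts between 0.1 and 2.1 (stop at 0). Turning it free takes about 5 N at the handle. Once the plate bites, 1 N more for each 19 N of load: 2 to 4 N more at a good load of 35 to 70 N. Held still in the hand, about those 2 to 4 N alone are felt. It keeps its load when let go.
- platen: The pressing plate, 90 x 110 x 16 mm, fixed to the screw; origin at the centre of its underside, z up. Below it the work, a bare two-layer wooden brush back 160 x 52 x 31 mm, lies on a rubber sheet and plywood of varying height, so the gap is unknown: 11 to 30 mm at the start. From touching, the load grows about 80 N per rad of crank (the rubber gives). Under 20 N is loose, over 90 N too tight, 130 N spoils the work.
- tin: Bystander: flat metal shoe polish tin lying beside the press, 73 mm diameter, 23 mm high; origin under its centre.
- cream_jar: Bystander: small glass jar with a lid on the other side of the press, 48 mm diameter, 42 mm high; origin under its centre.
- glue: Bystander: standing glue bottle beyond the press, 42 mm diameter, 115 mm high; origin under its centre.
- clip: Bystander: steel spring clip lying in front of the press, about 75 x 24 x 26 mm; origin under its centre.
- shoe_horn: Bystander: flat shoe horn lying to the left, 173 mm long, 9 mm high; origin under its centre.
- shine_brush: Bystander: shoe brush with bristles down, to the right, 150 x 46 x 44 mm; origin under its centre.

How it is judged:
On the way, in this order (a step that is already met when the one before it is completed fails the run):
1. the handle is folded up, with the press still open (value of joint handle above 1.35 rad and contact force between platen and anything else below 1 N), for 0.2 s.
2. wound down until the plate clamps the work with 20 to 90 N (contact force between platen and anything else between 20 and 90 N and value of joint handle above 1.2 rad), for 0.3 s.
At the end, for the whole second after the job is handed in: The plate stands still and clamps the work with 20 to 90 N, the handle is still up (within about 20 degrees of upright), and everything is let go (all of step 2 and linear speed of platen below 0.005 m/s); the robot touches nothing.
It fails at once if overtightened: the plate presses with more than 130 N (contact force between platen and anything else above 130 N).
It fails at once if the press is wound onto the work with its handle still folded (contact force between platen and anything else above 8 N and value of joint handle below 0.9 rad).
It fails at once if a bystander is moved more than 20 mm (distance of any of tin, cream_jar, glue, clip, shoe_horn, shine_brush from where it was at the start of the episode above 0.02 m).
It also fails if it takes over 72 s, if anything falls off the work surface, if the arm or the gripper's body presses on something with over 40 N, if the wrist force passes 120 N, or if a joint passes its speed limit or range.

### The arm

A 7-joint arm with a two-finger parallel gripper is mounted at the origin on the work surface. World frame = base frame: x ahead of the robot, y to its left, z up, the work surface at z = 0. Lengths are in m, angles in rad, forces in N, time in s.
With the tool pointing down it reaches from about 0.425 to 0.925 m from the base axis. Payload 6.8 kg.
Tool frame: the origin (TCP) lies at the centre of the arm's flange, where the gripper is bolted on; the fingertips stand 182 mm ahead of it and the grasp point (between the pads) lies 163 mm ahead of it; z points along the fingers, y is the line along which they close (so a half turn about z gives the same grasp; the last joint's range is limited). The gripper opens to 88 mm and grips with 3 to 60 N. Pads are 20 mm wide; open, the fingers measure 115 mm over their backs; the gripper's body (75 mm by 178 mm) begins 61 mm behind the grasp point.
Start: joints at [-1.27, 0.477, 0.022, 1.555, -0.011, 1.109, -0.083], TCP at [0.268, 0.619, 0.405] pointing down, gripper open.
Joint ranges: [-2.96, 2.96], [-0.34, 2.1], [-1.41, 1.46], [0.24, 2.44], [-1.37, 4.51], [0.17, 1.92], [-2.96, 2.96]. Speed limits (rad/s): [2.39, 2.39, 3.14, 3.14, 3.14, 3.14, 3.14].

### API

Orientations are given as a unit quaternion [x, y, z, w].
In Python, from workcell import state, viewer, job, trace, mark_of gives the robot as it stands. The module is installed in compiled form; this text tells all that it offers.
- The arm moves only by the tool carry_out, never from a script. Its argument "commands" is a list of rows, each a list of 2 entries, a list of its own where there are three numbers: the shift along the tool's x, y, z in cm, then the turn about the tool's z in rad. A call has 1 to 5 rows; each row is the pose to reach, as a shift and turn from the pose commanded when the call began, along the tool's axes at that moment; what a row does not reach only later rows make up. A row lasts 1/12 s, in which the tool goes at most 41.7 mm and 7.16 degrees, less where a joint would pass 70% of its speed; a pose out of reach is approached as far as the arm can. A call with a gripper value outside its range is refused whole. "grip" is the gripper's target within -1 to 1 (fully open at 1, half-way at 0, shut at -1), set as the call begins (left out, the last holds). The fingers move at their own pace and stop on an object; the grip force is fixed at half the most. Time passes only in rows, so rows that repeat a pose let the fingers close. It gives the time, the measured TCP pose, the force, the opening and the grip force at its end, in the units of the state.
- state(): the state, without advancing time (a new reading comes with each control period).
- viewer.grab_frame(name): name is "scene" or "top"; returns (picture, depth): 384x512x3 uint8, red, green, blue; 384x512 float32, m along the optical axis (not along the pixel's ray), 0 where there is no reading.
- viewer.camera_model(name): a dict with "fx", "fy", "cx", "cy" (pixels), "xyz" and "orientation" of the camera in the world. Camera axes: x right, y down, z forward; pixel columns grow to the right and rows downward; lengths in m; the calibration is good to about 2 mm. A picture is of the moment at which its call begins. camera_model takes no time and is no camera call.
- job.job_done(): hands the job in; it is judged then, once.
Trained networks look in the newest picture that a camera, given by its name, has taken for a name from the list of things; names that differ only in an ending like _2 or _b are one class to them, and where a whole thing is asked for, a point or a joint stands for the part that bears it (a point fixed in the world has none). Each returns a list of dicts, best first, with "p" (0 to 1); they miss things now and then, are a little off and sometimes report something else, mostly with a low value. They report only what shows in the picture. A call takes as long as a camera call.
- trace(label, camera): "pixels" (384x512 bool, what is visible of it) and "xy" ([column, row] as shares, 0 to 1, of the picture: columns of its width, rows of its height, amid what is visible of it).
- mark_of(label, camera): "xy" ([column, row] as shares, 0 to 1, of the picture: columns of its width, rows of its height: a listed point, or the origin of a listed thing).
The state is a dict: "t": time; "joint_pos": joint angles; "joint_vel": joint speeds; "effort": joint torques, N m; "ee_pos": TCP position; "orientation": TCP orientation; "wrist_force": force on the tool from outside, world axes, zero at the start; "torque": the same for the moment, N m; "grip_width": opening from 0.0 (shut) to 1.0 (fully open); "grip_force": force on a finger pad.
Only numpy, scipy, OpenCV 4.12 (cv2) and the standard library are available. Lean on these libraries where they do the work, as an engineer would, in place of code of your own. Each camera call takes 0.05 s, during which the arm holds its last target. There are 200 camera calls.

## Working session

There is one attempt and no reset: what is moved stays moved. The work goes in short steps, Python scripts to look and compute and a tool call to move; the robot and the scene stay as the last step left them, time stands still between calls to the robot, and variables do not carry over. Pictures are saved under pics/ and viewed, at most 13 in all, crops included, and the job is handed in when it is done.

Besides the shell and the picture viewer there is one more tool, called after "Request:" by a JSON object that holds its "name" and its "arguments". carry_out: Moves the arm, as the interface text tells. Its arguments: {"type":"object","properties":{"commands":{"type":"array","items":{"type":"array"}},"grip":{"type":"number"}},"required":["commands"]}

```bash
mkdir -p pics; cat > h.py <<'E'
import numpy as np, cv2
from scipy.spatial.transform import Rotation as R
from workcell import state, viewer, job, trace, mark_of
def ray(cam,u,v,d):
    m=viewer.camera_model(cam)
    p=np.array([(u-m['cx'])/m['fx']*d,(v-m['cy'])/m['fy']*d,d])
    return R.from_quat(m['orientation']).apply(p)+m['xyz']
def atz(cam,u,v,z):
    m=viewer.camera_model(cam); a=np.array(m['xyz']); b=ray(cam,u,v,1.)
    return a+(b-a)*(z-a[2])/(b[2]-a[2])
def cloud(cam,D):
    m=viewer.camera_model(cam); v,u=np.mgrid[:384,:512]
    P=np.stack([(u-m['cx'])/m['fx']*D,(v-m['cy'])/m['fy']*D,D],-1).reshape(-1,3)
    return (R.from_quat(m['orientation']).apply(P)+m['xyz']).reshape(384,512,3)
def totool(d):
    return R.from_quat(state()['orientation']).inv().apply(d)*100
E
python3 - <<'E'
from h import *
s=state();print({k:np.round(v,3).tolist() for k,v in s.items()})
ims=[]
for c in('scene','top'):
    m=viewer.camera_model(c);print(c,m)
    I,D=viewer.grab_frame(c);ims.append(I);np.save(c+'.npy',D)
    for l in('crank_axis','grip','press'):
        for r in mark_of(l,c)[:2]:
            u,v=r['xy'][0]*512,r['xy'][1]*384
            print(c,l,round(r['p'],2),round(u),round(v),atz(c,u,v,{'crank_axis':.232,'grip':.232,'press':0}[l]).round(4), ray(c,u,v,D[int(v),int(u)]).round(3))
cv2.imwrite('pics/a.png',ims[0][:,:,::-1]);cv2.imwrite('pics/b.png',ims[1][:,:,::-1])
E
```

```text
{'t': 0.0, 'joint_pos': [-1.27, 0.478, 0.022, 1.556, -0.011, 1.109, -0.083], 'joint_vel': [-0.0, -0.002, -0.001, 0.001, 0.0, 0.0, -0.0], 'effort': [0.001, -58.285, 1.535, -27.26, -0.054, 0.017, 0.0], 'ee_pos': [0.268, 0.619, 0.404], 'orientation': [0.203, 0.979, -0.001, -0.0], 'wrist_force': [0.061, 0.495, -0.792], 'torque': [0.015, -0.001, -0.04], 'grip_force': 0.0, 'grip_width': 1.0}
scene {'fx': 432.7056988460815, 'fy': 432.7056988460815, 'cx': 258.3748657220074, 'cy': 190.10444010426815, 'xyz': array([ 1.27469826, -0.4844351 ,  1.03805677]), 'orientation': array([ 0.81921996,  0.43303301, -0.17811318, -0.33111445])}
scene crank_axis 0.6 259 174 [ 0.5762 -0.0149  0.232 ] [ 0.373  0.122 -0.003]
scene grip 0.55 136 291 [ 0.7235 -0.4295  0.232 ] [ 0.595 -0.417  0.043]
scene grip 0.48 263 180 [ 0.6004 -0.0156  0.232 ] [ 0.606 -0.019  0.238]
scene press 0.72 260 227 [ 0.5703 -0.0067  0.    ] [ 0.632 -0.048  0.09 ]
top {'fx': 438.5706737873191, 'fy': 438.5706737873191, 'cx': 255.54376059133776, 'cy': 191.16769536205018, 'xyz': array([ 0.3293476 , -0.02920926,  1.31844915]), 'orientation': array([ 0.72489443, -0.67965288,  0.07623772, -0.08238833])}
top crank_axis 0.76 255 191 [ 0.5787 -0.0106  0.232 ] [ 0.577 -0.011  0.241]
top grip 0.54 256 185 [ 0.5948 -0.0119  0.232 ] [ 0.592 -0.012  0.244]
top press 0.6 112 216 [0.5246 0.422  0.    ] [0.524 0.42  0.005]
top press 0.59 253 208 [ 0.5758 -0.0024  0.    ] [ 0.549 -0.005  0.145]
```

View pics/a.png

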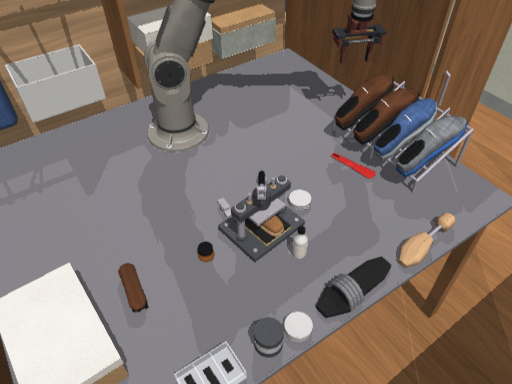

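View pics/b.png

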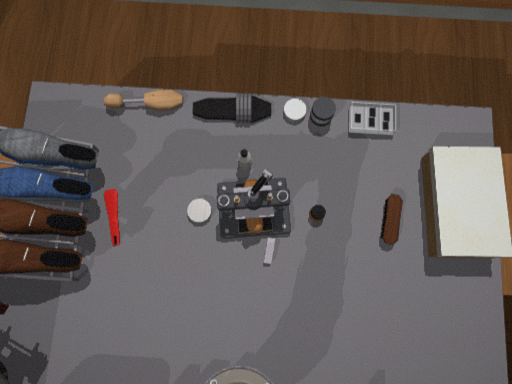

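The press is at pixel ~(255,205) in the top view, with the crank at ~(260,183) pointing up-right. The tin, jar, clip and glue stand close around it. Next I'll zoom in and fit the handle from depth.

```bash
python3 - <<'E'
from h import *
a=cv2.imread('pics/a.png')[165:265,205:315];b=cv2.imread('pics/b.png')[165:245,205:305]
a=cv2.resize(a,(440,400),interpolation=cv2.INTER_CUBIC);b=cv2.resize(b,(360,288),interpolation=cv2.INTER_CUBIC)
b=cv2.copyMakeBorder(b,0,112,0,0,cv2.BORDER_CONSTANT)
cv2.imwrite('pics/c.png',np.hstack([a,b]))
for c in('top','scene'):
    P=cloud(c,np.load(c+'.npy')).reshape(-1,3)
    k=(abs(P[:,0]-.577)<.12)&(abs(P[:,1]+.01)<.12)&(P[:,2]>.2)&(P[:,2]<.3)
    Q=P[k];print(c,len(Q));
    for q in Q[np.argsort(Q[:,0])]:print((q*1000).round().astype(int).tolist(),end=' ')
    k=(abs(P[:,0]-.577)<.13)&(abs(P[:,1]+.01)<.13)&(P[:,2]>.01)
    print(np.histogram(P[k,2],np.arange(.01,.26,.004)))
E
```

```text
top 302
[561, -9, 212] [561, -3, 210] [561, -6, 210] [561, -1, 207] [562, 2, 206] [563, -11, 206] [563, 2, 211] [563, -1, 212] [563, -6, 213] [563, 4, 209] [564, -11, 213] [564, -8, 211] [564, -3, 209] [564, -14, 212] [565, -1, 213] [565, 5, 212] [566, -3, 213] [566, -8, 214] [566, -6, 212] [566, 2, 210] [567, -13, 211] [567, -11, 210] [567, 7, 205] [567, -16, 211] [567, 5, 216] [568, 7, 212] [568, -8, 215] [568, -11, 216] [569, -6, 213] [569, 0, 211] [569, -13, 214] [569, 2, 208] [569, -3, 209] [569, 0, 220] [569, -16, 212] [570, -3, 219] [570, -6, 231] [570, -18, 210] [570, -8, 242] [570, -5, 216] [570, 5, 213] [571, -6, 239] [571, 8, 211] [571, -8, 215] [571, -11, 216] [571, -3, 236] [571, -13, 214] [571, 2, 209] [572, -11, 235] [572, -16, 213] [572, -3, 218] [573, 0, 216] [573, 0, 227] [573, -8, 217] [573, -8, 240] [573, 5, 212] [573, 8, 211] [573, -10, 239] [573, -18, 206] [574, -10, 215] [574, -3, 236] [574, 3, 211] [574, -13, 238] [574, 0, 234] [574, -5, 236] [574, 10, 207] [575, -15, 211] [575, -13, 209] [575, -3, 241] [575, -18, 211] [576, -10, 241] [576, -8, 240] [576, -5, 
[... 8478 characters left out ...]
   4,
         8,  12,  31,  58,  53,  60,  67,  94, 258, 139, 106,  82,  34,
         3,   9,   8,  18,   6,   1,   0,   0,   5,  14,  30,  31,   3,
         3,   4,   4,  20,  39,  81,  10,   0,   0,   0]), array([0.01 , 0.014, 0.018, 0.022, 0.026, 0.03 , 0.034, 0.038, 0.042,
       0.046, 0.05 , 0.054, 0.058, 0.062, 0.066, 0.07 , 0.074, 0.078,
       0.082, 0.086, 0.09 , 0.094, 0.098, 0.102, 0.106, 0.11 , 0.114,
       0.118, 0.122, 0.126, 0.13 , 0.134, 0.138, 0.142, 0.146, 0.15 ,
       0.154, 0.158, 0.162, 0.166, 0.17 , 0.174, 0.178, 0.182, 0.186,
       0.19 , 0.194, 0.198, 0.202, 0.206, 0.21 , 0.214, 0.218, 0.222,
       0.226, 0.23 , 0.234, 0.238, 0.242, 0.246, 0.25 , 0.254, 0.258]))
```

View pics/c.png

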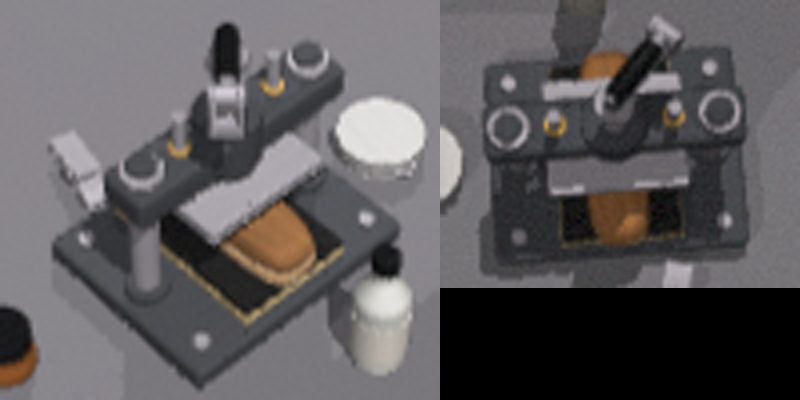

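Handle is folded, with its hinge at roughly (625,-38) mm and its free end over the hub. Now a fit, then the tool-frame shift to a point above the grip.

```bash
python3 - <<'E'
from h import *
for c in('top','scene'):
    P=cloud(c,np.load(c+'.npy')).reshape(-1,3)
    n=(abs(P[:,0]-.577)<.12)&(abs(P[:,1]+.01)<.12)
    Q=P[n&(P[:,2]>.23)&(P[:,2]<.26)&(P[:,0]<.612)]
    m=Q.mean(0);_,_,V=np.linalg.svd((Q-m)[:,:2]);d=V[0]*np.sign(V[0][0])
    print(c,'sleeve mean',m.round(4),'dir',d.round(3),np.degrees(np.arctan2(d[1],d[0])),'extent',np.percentile((Q-m)[:,:2]@d,[1,99]).round(4))
    H=P[n&(P[:,2]>.23)&(P[:,0]>=.612)];print('hinge mean',H.mean(0).round(4))
    T=P[n&(abs(P[:,2]-.104)<.008)];W=P[n&(abs(P[:,2]-.0685)<.008)]
    print('plate top',np.median(T[:,2]),T.mean(0),'work top',np.percentile(W[:,2],[10,25,50,75,90]).round(4))
    N=P[n&(abs(P[:,2]-.1495)<.006)];r=cv2.minAreaRect((N[:,:2]*1000).astype(np.float32));print('crosshead',r)
g=np.array([.592,-.017,.47]); s=state()
print(totool(g-s['ee_pos']), R.from_quat(s['orientation']).as_matrix().round(3))
E
```

```text
top sleeve mean [ 0.5913 -0.0168  0.2399] dir [ 0.8 -0.6] -36.88085487792296 extent [-0.0239  0.0255]
hinge mean [ 0.6222 -0.0364  0.2384]
plate top 0.10419018618150089 [ 0.56060444 -0.00556902  0.10404458] work top [0.0634 0.0659 0.0685 0.0706 0.0727]
crosshead ((573.3141479492188, -4.883384704589844), (47.317237854003906, 198.27859497070312), 8.554203033447266)
scene sleeve mean [ 0.5941 -0.0195  0.2391] dir [ 0.774 -0.633] -39.267965671194716 extent [-0.0244  0.0236]
hinge mean [ 0.6246 -0.0386  0.237 ]
plate top 0.10318488605019971 [ 0.60549962 -0.00714763  0.10290746] work top [0.064  0.0663 0.0686 0.0704 0.072 ]
crosshead ((577.6602172851562, -6.553062438964844), (49.630340576171875, 200.0731658935547), 6.7472124099731445)
[-54.99750937 -45.52335182  -6.53566386] [[-0.918  0.398 -0.   ]
 [ 0.398  0.918 -0.   ]
 [ 0.    -0.    -1.   ]]
```

Request:
{"name": "carry_out", "arguments": {"commands": [[[0,0,-6.5],0.1],[[-6,-5,-6.5],0.2],[[-9,-7.5,-6.5],0.2],[[-12,-10,-6.5],0.2],[[-15,-12.5,-6.5],0.2]], "grip": 0.2}}

```text
t: 0.82
ee_pos: [0.3429, 0.4711, 0.4696]
orientation: [0.299, 0.954, 0.001, 0.0]
wrist_force: [1.3, 0.2, -0.1]
grip_width: 0.662
grip_force: 0.0
```

```bash
python3 -c "
from h import *
s=state();print(s['t'],s['ee_pos'],s['grip_width'],totool(np.array([.592,-.017,.47])-s['ee_pos']),R.from_quat(s['orientation']).as_matrix().round(3)[:,1])"
```

```text
0.8167 [0.3428752  0.47112954 0.46957686] 0.6615778139691624 [-48.33718233 -25.82337374  -0.0900262 ] [0.571 0.821 0.002]
```

Request:
{"name": "carry_out", "arguments": {"commands": [[[-3.5,-1.9,0],0],[[-7,-3.7,0],0],[[-10.5,-5.6,0],0],[[-14,-7.5,0],0],[[-17.5,-9.3,0],0]]}}

```text
t: 1.23
ee_pos: [0.4331, 0.2942, 0.469]
orientation: [0.3, 0.954, 0.0, 0.0]
wrist_force: [1.4, 0.4, -1.2]
grip_width: 0.598
grip_force: 0.0
```

Request:
{"name": "carry_out", "arguments": {"commands": [[[-3.5,-1.9,0],0],[[-7,-3.7,0],0],[[-10.5,-5.6,0],0],[[-14,-7.5,0],0],[[-17.5,-9.3,0],0]]}}

```text
t: 1.65
ee_pos: [0.5235, 0.1178, 0.4691]
orientation: [0.3, 0.954, 0.0, 0.0]
wrist_force: [0.1, -0.6, 0.0]
grip_width: 0.598
grip_force: 0.0
```

Request:
{"name": "carry_out", "arguments": {"commands": [[[-3.5,-1.9,0],0],[[-7,-3.8,0],0],[[-10.7,-5.8,0],0],[[-10.7,-5.8,0],0],[[-10.7,-5.8,0],0]]}}

```text
t: 2.07
ee_pos: [0.5782, 0.0082, 0.4687]
orientation: [0.302, 0.953, -0.0, 0.0]
wrist_force: [0.5, 0.3, 0.3]
grip_width: 0.599
grip_force: 0.0
```

```bash
python3 - <<'E'
from h import *
s=state();print(s['t'],s['ee_pos'],s['grip_width'],totool(np.array([.592,-.017,.40])-s['ee_pos']),R.from_quat(s['orientation']).as_matrix().round(3)[:,1])
I,D=viewer.grab_frame('scene');cv2.imwrite('pics/d.png',cv2.resize(I[60:260,150:370,::-1],None,fx=2.7,fy=2.7))
E
```

```text
2.0667 [0.57815231 0.00819212 0.46865109] 0.5992076978841313 [-2.5785381  -1.25507858  6.86801704] [ 0.577  0.817 -0.001]
```

View pics/d.png

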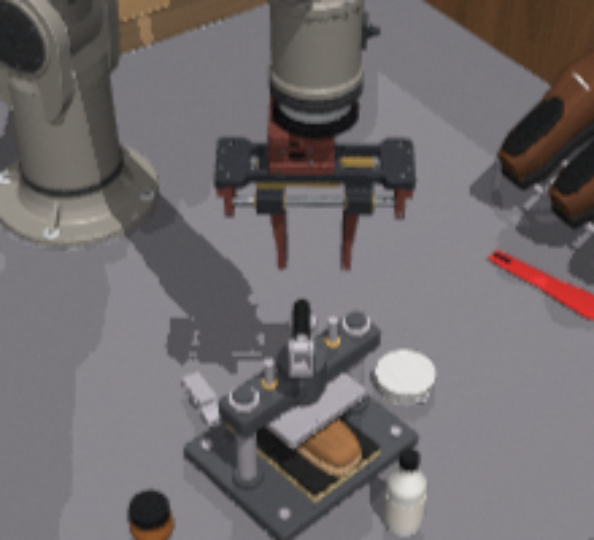

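The open gripper (fingers at ~(280,265) and (347,265)) hangs just behind the folded handle (300,320), which lies between them. Moving over it.

Request:
{"name": "carry_out", "arguments": {"commands": [[[-1.3,-0.6,1],0],[[-2.6,-1.25,2.5],0],[[-2.6,-1.25,2.5],0],[[-2.6,-1.25,2.5],0]]}}

```text
t: 2.45
ee_pos: [0.5914, -0.0127, 0.4431]
orientation: [0.299, 0.954, -0.0, -0.001]
wrist_force: [0.3, 0.4, 0.2]
grip_width: 0.599
grip_force: 0.0
```

```bash
python3 - <<'E'
from h import *
s=state();print(s['t'],s['ee_pos'],s['wrist_force'],totool(np.array([.592,-.0175,.40])-s['ee_pos']),R.from_quat(s['orientation']).as_matrix().round(3)[:,1])
E
```

```text
2.45 [ 0.59144028 -0.01266526  0.44306678] [0.34171714 0.40514207 0.24061209] [-0.32979992 -0.3612908   4.30639661] [ 0.571  0.821 -0.001]
```

Request:
{"name": "carry_out", "arguments": {"commands": [[[-0.2,-0.2,1.5],0],[[-0.2,-0.2,3],0],[[-0.2,-0.2,4.2],0],[[-0.2,-0.2,4.2],0],[[-0.2,-0.2,4.2],0]]}}

```text
t: 2.87
ee_pos: [0.5922, -0.0156, 0.4017]
orientation: [0.299, 0.954, 0.0, -0.0]
wrist_force: [-0.3, 0.6, 0.5]
grip_width: 0.594
grip_force: 0.0
```

```bash
python3 - <<'E'
from h import *
s=state();print(s['t'],s['ee_pos'],s['wrist_force'],totool(np.array([.592,-.0175,.40])-s['ee_pos']))
I,D=viewer.grab_frame('scene');cv2.imwrite('pics/e.png',cv2.resize(I[100:230,190:330,::-1],None,fx=4,fy=4,interpolation=cv2.INTER_CUBIC))
E
```

```text
2.8667 [ 0.59218284 -0.01556591  0.40168732] [-0.31754877  0.59621452  0.46544909] [-0.09551058 -0.16924179  0.16866172]
```

View pics/e.png

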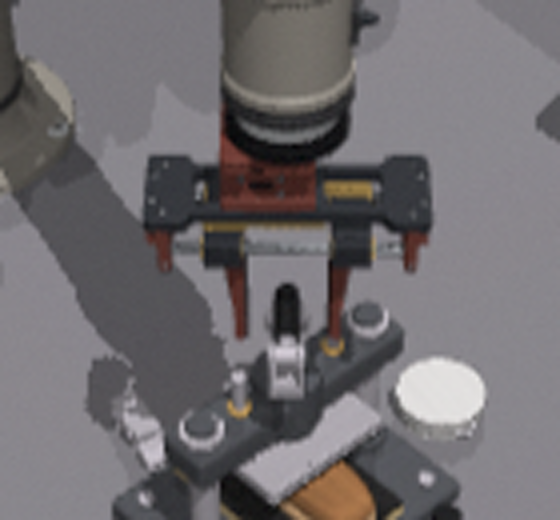

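The handle (287,305) sits midway between the fingers (240 and 335). Closing.

Request:
{"name": "carry_out", "arguments": {"commands": [[[0,0,0.1],0],[[0,0,0.1],0],[[0,0,0.1],0],[[0,0,0.1],0],[[0,0,0.1],0]], "grip": -1}}

```text
t: 3.33
ee_pos: [0.5924, -0.0168, 0.4009]
orientation: [0.3, 0.954, 0.0, 0.0]
wrist_force: [-0.1, -0.1, 0.6]
grip_width: 0.26
grip_force: 0.0
```

Request:
{"name": "carry_out", "arguments": {"commands": [[[0,0,0],0],[[0,0,0],0],[[0,0,0],0]]}}

```text
t: 3.58
ee_pos: [0.5925, -0.0166, 0.4008]
orientation: [0.3, 0.954, 0.0, 0.0]
wrist_force: [0.4, 0.9, 0.4]
grip_width: 0.193
grip_force: 30.0
```

```bash
python3 - <<'E'
from h import *
s=state();print(s['t'],s['ee_pos'],s['wrist_force'],s['torque'],s['grip_width'],s['grip_force'])
print(R.from_quat(s['orientation']).as_matrix().round(3))
r=.04
for a in np.radians(np.arange(0,96,10)): print(np.degrees(a).round(),(-100*r*(1-np.cos(a))).round(2),(-100*r*np.sin(a)).round(2))
E
```

```text
3.5833 [ 0.5925221  -0.01662398  0.40078467] [0.39656222 0.91198681 0.407994  ] [ 0.13913675 -0.09675014  0.02783869] 0.1928228912752179 29.98827964067459
[[-0.82   0.572  0.   ]
 [ 0.572  0.82   0.   ]
 [-0.     0.    -1.   ]]
0.0 -0.0 -0.0
10.0 -0.06 -0.69
20.0 -0.24 -1.37
30.0 -0.54 -2.0
40.0 -0.94 -2.57
50.0 -1.43 -3.06
60.0 -2.0 -3.46
70.0 -2.63 -3.76
80.0 -3.31 -3.94
90.0 -4.0 -4.0
```

Request:
{"name": "carry_out", "arguments": {"commands": [[[-0.06,0,-0.7],0],[[-0.24,0,-1.37],0],[[-0.54,0,-2.0],0],[[-0.94,0,-2.57],0],[[-0.94,0,-2.57],0]]}}

```text
t: 4.0
ee_pos: [0.6, -0.0218, 0.427]
orientation: [0.3, 0.954, 0.0, -0.001]
wrist_force: [-3.4, 4.1, -0.1]
grip_width: 0.196
grip_force: 30.0
```

```bash
python3 - <<'E'
from h import *
s=state();print(s['t'],s['ee_pos'],s['wrist_force'],s['torque'],s['grip_width'],s['grip_force'])
I,D=viewer.grab_frame('scene');cv2.imwrite('pics/f.png',cv2.resize(I[100:230,190:330,::-1],None,fx=4,fy=4,interpolation=cv2.INTER_CUBIC))
E
```

```text
4.0 [ 0.6000144  -0.02175777  0.42699327] [-3.42793625  4.05646304 -0.14832627] [1.10736185 0.87106038 0.00126735] 0.19584773809110803 30.00141531229019
```

View pics/f.png

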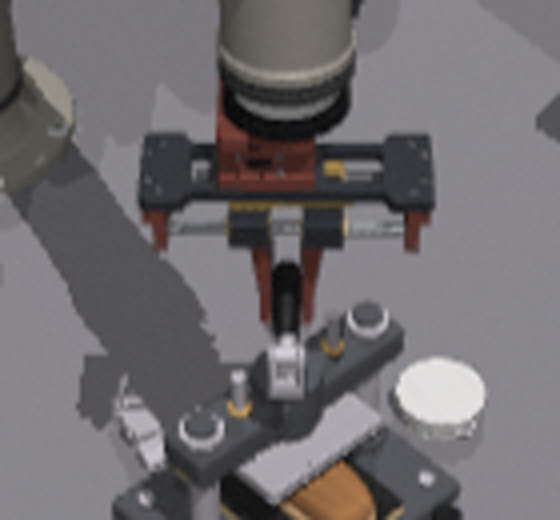

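The handle is rising in the grip (free end at ~(287,270)). Completing the arc.

Request:
{"name": "carry_out", "arguments": {"commands": [[[-0.49,0,-0.49],0],[[-1.06,0,-0.89],0],[[-1.69,0,-1.19],0],[[-2.37,0,-1.37],0],[[-3.06,0,-1.43],0]]}}

```text
t: 4.47
ee_pos: [0.625, -0.0391, 0.4422]
orientation: [0.299, 0.954, 0.001, -0.001]
wrist_force: [2.4, -0.7, -0.0]
grip_width: 0.117
grip_force: 19.6
```

Request:
{"name": "carry_out", "arguments": {"commands": [[[-0.15,0,0],0],[[-0.15,0,0],0],[[-0.15,0,0],0]]}}

```text
t: 4.72
ee_pos: [0.6272, -0.0417, 0.4423]
orientation: [0.3, 0.954, 0.0, 0.002]
wrist_force: [3.2, -1.3, 3.9]
grip_width: 0.004
grip_force: 2.3
```

```bash
python3 - <<'E'
from h import *
s=state();print(s['t'],s['ee_pos'],s['wrist_force'],s['torque'],s['grip_width'],s['grip_force'],totool(s['wrist_force'])/100)
I,D=viewer.grab_frame('scene');cv2.imwrite('pics/g.png',cv2.resize(I[100:230,190:330,::-1],None,fx=4,fy=4,interpolation=cv2.INTER_CUBIC))
E
```

```text
4.7167 [ 0.6272496  -0.04172389  0.44231726] [ 3.23510436 -1.27804255  3.87090011] [-0.25721967 -0.67415666 -0.01661067] 0.0035675124547335573 2.2942522913217545 [-3.40159528  0.81235112 -3.85388063]
```

View pics/g.png

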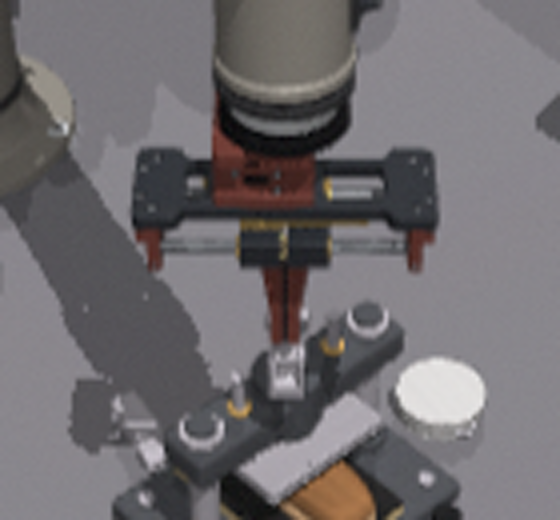

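It slipped: the fingers are shut (grip_width 0.004) directly above the hinge. Back off upward and look at how far the handle rose.

Request:
{"name": "carry_out", "arguments": {"commands": [[[0,0,-1.5],0],[[0,0,-4],0],[[0,0,-7],0],[[-3,0,-8],0],[[-6,0,-8],0]]}}

```text
t: 5.18
ee_pos: [0.6756, -0.0743, 0.5248]
orientation: [0.298, 0.954, 0.001, 0.002]
wrist_force: [0.5, 0.7, 0.2]
grip_width: 0.006
grip_force: 0.0
```

Request:
{"name": "carry_out", "arguments": {"commands": [[[-3,0,0],0],[[-6,0,0],0],[[-8,0,0],0],[[-8,0,0],0]], "grip": 0.2}}

```text
t: 5.52
ee_pos: [0.7425, -0.1233, 0.5184]
orientation: [0.301, 0.954, -0.002, -0.001]
wrist_force: [-1.2, -0.3, -0.7]
grip_width: 0.267
grip_force: 0.0
```

```bash
cat > look.py <<'E'
from h import *
import sys
s=state();print(s['t'],s['ee_pos'],s['grip_width'])
ims=[]
for c in('scene','top'):
    I,D=viewer.grab_frame(c)
    x=I[100:230,190:330] if c=='scene' else I[140:240,210:310]
    ims.append(cv2.resize(x[:,:,::-1],(400,380),interpolation=cv2.INTER_CUBIC))
    P=cloud(c,D).reshape(-1,3);C=I.reshape(-1,3)
    k=(np.hypot(P[:,0]-.5755,P[:,1]+.0057)<.09)&(P[:,2]>.2)&(P[:,2]<.33)&(C.max(1)<70)
    Q=P[k]-[.5755,-.0057,0]
    print(c,len(Q))
    if len(Q)>9:
        m=Q.mean(0);V=np.linalg.svd(Q-m)[2][0];print('mean',m.round(4),'axis',V.round(3),'az',np.degrees(np.arctan2(m[1],m[0])).round(1),'r',np.hypot(m[0],m[1]).round(4),'len',np.percentile((Q-m)@V,[2,98]).round(4))
cv2.imwrite(sys.argv[1],np.hstack(ims))
E
python3 look.py pics/i.png
```

```text
5.5167 [ 0.7424856  -0.1233063   0.51842653] 0.2674351320885455
scene 31
mean [ 0.0414 -0.0286  0.2614] axis [ 0.388 -0.261 -0.884] az -34.6 r 0.0503 len [-0.009   0.0161]
top 0
```

View pics/i.png

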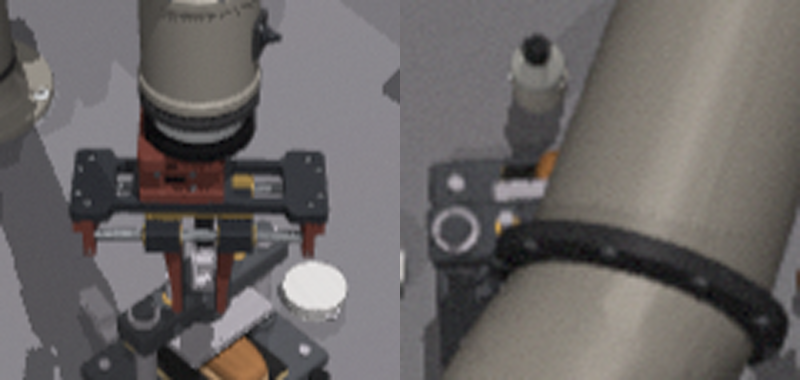

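The handle stands about 60° up between the fingers at ~(205,250). I'll regrasp it well centred and finish the fold.

Request:
{"name": "carry_out", "arguments": {"commands": [[[4,0,0],0],[[8,0,0],0],[[12,0,0],0],[[16.5,0.1,0],0],[[16.5,0.1,0],0]], "grip": 0.2}}

```text
t: 6.03
ee_pos: [0.601, -0.0204, 0.5203]
orientation: [0.297, 0.955, 0.002, -0.003]
wrist_force: [0.7, -0.4, -0.9]
grip_width: 0.599
grip_force: 0.0
```

Request:
{"name": "carry_out", "arguments": {"commands": [[[0,0,0],0],[[0,0,2],0],[[0,0,4],0],[[0,0,6],0],[[0,0,6],0]]}}

```text
t: 6.45
ee_pos: [0.6058, -0.0256, 0.4571]
orientation: [0.3, 0.954, -0.001, -0.003]
wrist_force: [-0.1, 0.6, -0.3]
grip_width: 0.596
grip_force: 0.0
```

```bash
python3 - <<'E'
from h import *
s=state();print(s['t'],s['ee_pos'],s['wrist_force'],s['grip_width'],totool(np.array([.6075,-.028,.435])-s['ee_pos']))
E
python3 look.py pics/j.png
```

```text
6.45 [ 0.60584604 -0.02564171  0.45712305] [-0.1135951   0.61279728 -0.30335978] 0.5964242785728453 [-0.27973065 -0.08981106  2.21154931]
6.45 [ 0.60584604 -0.02564171  0.45712305] 0.5964242785728453
scene 172
mean [ 0.0392 -0.0249  0.2814] axis [-0.08  -0.287 -0.955] az -32.4 r 0.0465 len [-0.0524  0.0324]
top 0
```

View pics/j.png

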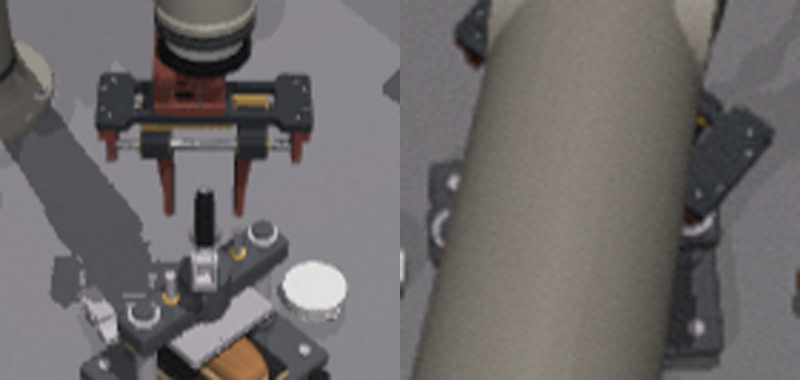

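The handle stands at (205,215) in the left crop, midway between the open fingers. Measuring its tilt.

```bash
cat > tilt.py <<'E'
from h import *
I,D=viewer.grab_frame('scene');P=cloud('scene',D)[155:192,254:270].reshape(-1,3);C=I[155:192,254:270].reshape(-1,3)
d=np.array([.82,-.572]);Q=P-[.5755,-.0057,0];r=Q[:,:2]@d;l=Q[:,:2]@[.572,.82]
k=(C.max(1)<60)&(r>0)&(r<.09)&(abs(l)<.03)&(Q[:,2]>.235)
for z in np.arange(.235,.31,.006):
    m=k&(abs(Q[:,2]-z)<.003)
    if m.sum(): print(z.round(3),m.sum(),'r',np.median(r[m]).round(4),'lat',np.median(l[m]).round(4))
E
python3 tilt.py
```

```text
0.247 4 r 0.0551 lat -0.0052
0.253 17 r 0.0551 lat -0.0
0.259 16 r 0.0525 lat -0.0
0.265 20 r 0.0487 lat 0.0012
0.271 15 r 0.0466 lat -0.0026
0.277 23 r 0.0422 lat -0.0001
0.283 18 r 0.0377 lat -0.0001
0.289 10 r 0.0353 lat 0.0011
```

Request:
{"name": "carry_out", "arguments": {"commands": [[[-0.1,0,1],0],[[-0.1,0,2.2],0],[[-0.1,0,2.2],0],[[-0.1,0,2.2],0],[[-0.1,0,2.2],0]]}}

```text
t: 7.02
ee_pos: [0.6073, -0.026, 0.4387]
orientation: [0.3, 0.954, -0.0, -0.0]
wrist_force: [-0.1, -0.9, -0.1]
grip_width: 0.604
grip_force: 0.0
```

Request:
{"name": "carry_out", "arguments": {"commands": [[[0,0,0],0],[[0,0,0],0],[[0,0,0],0],[[0,0,0],0],[[0,0,0],0]], "grip": -1}}

```text
t: 7.43
ee_pos: [0.6073, -0.026, 0.4388]
orientation: [0.3, 0.954, 0.0, 0.0]
wrist_force: [0.3, -1.4, -0.5]
grip_width: 0.259
grip_force: 0.0
```

Request:
{"name": "carry_out", "arguments": {"commands": [[[0,0,0],0],[[0,0,0],0],[[0,0,0],0],[[0,0,0],0]]}}

```text
t: 7.77
ee_pos: [0.6072, -0.0262, 0.4387]
orientation: [0.3, 0.954, -0.0, -0.0]
wrist_force: [-1.2, -1.8, 1.5]
grip_width: 0.199
grip_force: 30.0
```

```bash
python3 - <<'E'
from h import *
s=state();q=s['ee_pos']-[.5755,-.0057,.163];print(s['t'],s['ee_pos'],'r',q[:2]@[.82,-.572],'lat',q[:2]@[.572,.82],q[2],totool(s['wrist_force'])/100,s['grip_width'],s['grip_force'])
E
```

```text
7.7667 [ 0.60717598 -0.02622863  0.43872645] r 0.03771667814293107 lat 0.0012851862365868207 0.2757264450983917 [-0.064136   -2.13172305 -1.51422556] 0.19945165688192482 30.000324547290802
```

Request:
{"name": "carry_out", "arguments": {"commands": [[[-0.4,0,-0.19],0],[[-0.96,0,-0.36],0],[[-1.6,0,-0.48],0],[[-2.3,0,-0.53],0],[[-2.3,0,-0.53],0]]}}

```text
t: 8.18
ee_pos: [0.6254, -0.0385, 0.4429]
orientation: [0.3, 0.954, 0.0, -0.003]
wrist_force: [-6.1, 1.6, 1.8]
grip_width: 0.195
grip_force: 30.0
```

Request:
{"name": "carry_out", "arguments": {"commands": [[[0,0,0],0],[[0,0,0],0],[[0,0,0],0]]}}

```text
t: 8.43
ee_pos: [0.6252, -0.0384, 0.443]
orientation: [0.299, 0.954, -0.0, -0.003]
wrist_force: [-5.0, 0.5, 0.8]
grip_width: 0.2
grip_force: 30.0
```

```bash
python3 - <<'E'
from h import *
s=state();q=s['ee_pos']-[.5755,-.0057,.163];print(s['t'],s['ee_pos'],'r',q[:2]@[.82,-.572],'lat',q[:2]@[.572,.82],q[2],totool(s['wrist_force'])/100,s['torque'],s['grip_width'],s['grip_force'])
E
python3 look.py pics/k.png; python3 tilt.py
```

```text
8.4333 [ 0.62521183 -0.03840714  0.44297233] r 0.05947218867149903 lat 0.0016153149313591025 0.2799723345511531 [ 4.41488447 -2.48654441 -0.75532292] [0.40489526 1.45247524 0.04496162] 0.20044124949080472 29.993491172790527
8.4333 [ 0.62521183 -0.03840714  0.44297233] 0.20044124949080472
scene 193
mean [ 0.0523 -0.0342  0.2863] axis [-0.215  0.048 -0.975] az -33.2 r 0.0625 len [-0.0388  0.0354]
top 0
0.247 2 r 0.0601 lat 0.0013
0.253 14 r 0.0622 lat 0.0001
0.259 12 r 0.0618 lat 0.0026
0.265 16 r 0.0606 lat -0.0012
0.271 17 r 0.0592 lat 0.0
0.277 13 r 0.0573 lat 0.0026
0.283 16 r 0.0565 lat -0.0012
0.289 24 r 0.0549 lat 0.0025
0.295 11 r 0.052 lat 0.0025
0.301 2 r 0.0689 lat 0.01
0.307 2 r 0.0703 lat 0.01
```

View pics/k.png

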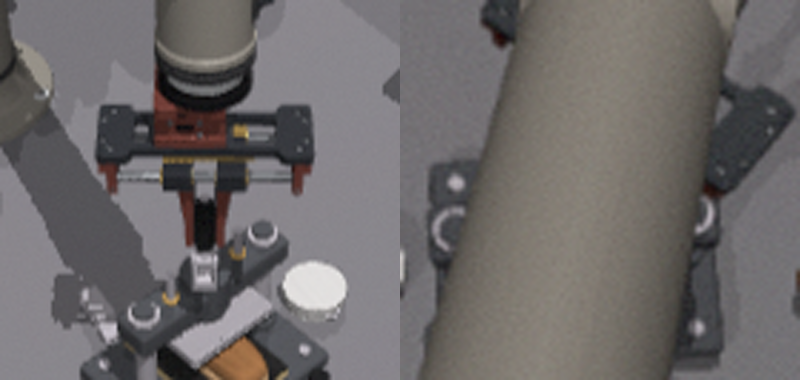

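Handle is at (205,225), ~14° short of upright and slipping towards the pad edge. I'll re-centre the grip on it and pull the rest.

Request:
{"name": "carry_out", "arguments": {"commands": [[[0,0,0],0],[[0,0,0],0],[[0,0,0],0],[[0.8,-0.1,0],0],[[1.2,-0.1,0],0]], "grip": -0.3}}

```text
t: 9.0
ee_pos: [0.6153, -0.0328, 0.4439]
orientation: [0.3, 0.954, 0.0, 0.0]
wrist_force: [0.7, -0.4, -0.5]
grip_width: 0.349
grip_force: 0.0
```

Request:
{"name": "carry_out", "arguments": {"commands": [[[0,0,0],0],[[0,0,0],0],[[0,0,0],0]]}}

```text
t: 9.25
ee_pos: [0.6157, -0.033, 0.4441]
orientation: [0.3, 0.954, 0.0, 0.0]
wrist_force: [-0.1, -0.9, -0.1]
grip_width: 0.35
grip_force: 0.0
```

Request:
{"name": "carry_out", "arguments": {"commands": [[[0,0,0],0],[[0,0,0],0],[[0,0,0],0],[[0,0,0],0],[[0,0,0],0]], "grip": -1}}

```text
t: 9.67
ee_pos: [0.6159, -0.0329, 0.444]
orientation: [0.3, 0.954, 0.0, 0.0]
wrist_force: [1.3, 0.9, -0.4]
grip_width: 0.201
grip_force: 30.0
```

Request:
{"name": "carry_out", "arguments": {"commands": [[[-0.5,0,-0.1],0],[[-1,0,-0.1],0],[[-1.4,0,-0.1],0],[[-1.4,0,-0.1],0],[[-1.4,0,-0.1],0]]}}

```text
t: 10.08
ee_pos: [0.6264, -0.0397, 0.4443]
orientation: [0.299, 0.954, 0.001, -0.003]
wrist_force: [-5.8, 4.4, 2.9]
grip_width: 0.2
grip_force: 30.0
```

```bash
cat > st.py <<'E'
from h import *
s=state();q=s['ee_pos']-[.5755,-.0057,.163];print(s['t'],s['ee_pos'],'r',np.hypot(*q[:2]),'az',np.arctan2(q[1],q[0]),q[2],totool(s['wrist_force'])/100,s['torque'],s['grip_width'],s['grip_force'])
E
python3 st.py; python3 tilt.py
```

```text
10.0833 [ 0.62635617 -0.03973752  0.44428798] r 0.06119560831915124 az -0.5898164807004198 0.2812879766770797 [ 7.27844444  0.24968725 -2.83220755] [1.11569144 1.48775473 0.06025804] 0.2002037059350802 30.000737607479095
0.247 1 r 0.0658 lat 0.0026
0.253 10 r 0.0658 lat 0.0014
0.259 13 r 0.0666 lat -0.0024
0.265 10 r 0.0652 lat -0.0012
0.271 18 r 0.0656 lat 0.0014
0.277 14 r 0.0642 lat 0.0014
0.283 15 r 0.0631 lat 0.0001
0.289 17 r 0.0639 lat 0.0001
0.295 18 r 0.0626 lat 0.0013
0.301 4 r 0.0722 lat 0.0002
0.307 2 r 0.0733 lat -0.0097
```

Request:
{"name": "carry_out", "arguments": {"commands": [[[-0.3,0,0],0],[[-0.5,0,0],0],[[-0.5,0,0],0],[[-0.5,0,0],0]]}}

```text
t: 10.47
ee_pos: [0.6302, -0.0424, 0.4441]
orientation: [0.299, 0.954, 0.001, -0.003]
wrist_force: [-7.2, 4.5, 2.1]
grip_width: 0.196
grip_force: 30.0
```

```bash
python3 st.py; python3 tilt.py
```

```text
10.4667 [ 0.63020638 -0.04239173  0.44414983] r 0.06587162303745023 az -0.590791698532221 0.28114982522527576 [ 8.52525588 -0.40499387 -2.02901315] [ 1.3048031   1.6973792  -0.02658246] 0.19628583740495936 30.000490844249725
0.247 1 r 0.0658 lat -0.0025
0.253 13 r 0.0681 lat 0.0026
0.259 9 r 0.0668 lat -0.0024
0.265 14 r 0.0665 lat 0.0026
0.271 14 r 0.0678 lat 0.0001
0.277 13 r 0.0664 lat 0.0026
0.283 14 r 0.0673 lat -0.0011
0.289 21 r 0.0677 lat 0.0026
0.295 14 r 0.0652 lat 0.0001
0.301 5 r 0.0771 lat 0.01
0.307 2 r 0.0764 lat 0.0002
```

Handle is now vertical (surface r ≈ 67 mm at all heights). Centre the grip on it once more, then wind.

Request:
{"name": "carry_out", "arguments": {"commands": [[[0,0,0],0],[[0,0,0],0],[[0,0,0],0],[[0.8,0,0.7],0],[[0.8,0,0.7],0]], "grip": -0.3}}

```text
t: 10.93
ee_pos: [0.6242, -0.0392, 0.4371]
orientation: [0.3, 0.954, -0.0, -0.001]
wrist_force: [-1.1, 0.2, 0.0]
grip_width: 0.35
grip_force: 0.0
```

Request:
{"name": "carry_out", "arguments": {"commands": [[[0,0,0],0],[[0,0,0],0],[[0,0,0],0]]}}

```text
t: 11.18
ee_pos: [0.6251, -0.0397, 0.4383]
orientation: [0.3, 0.954, -0.0, 0.0]
wrist_force: [-0.1, -1.0, -0.1]
grip_width: 0.348
grip_force: 0.0
```

```bash
python3 st.py; python3 tilt.py; python3 - <<'E'
import numpy as np
def row(t0,t):
    r=6.0
    return [[round(float(r*(np.cos(t0)-np.cos(t))),2),round(float(-r*(np.sin(t)-np.sin(t0))),2),round(float((t-t0)/np.pi),2)],0]
for i in range(10):
    t0=.75*i;print(t0,[row(t0,t0+.15*k) for k in range(1,6)])
E
```

```text
11.1833 [ 0.62506719 -0.03969269  0.43828072] r 0.060103321305850305 az -0.6011252816858292 0.27528071813869237 [-0.42534122 -0.87037644  0.11332841] [-0.01352686  0.00541965  0.00333321] 0.3483940907115128 0.0
0.247 2 r 0.066 lat -0.0012
0.253 8 r 0.0663 lat -0.0024
0.259 12 r 0.0679 lat 0.0001
0.265 10 r 0.067 lat 0.0014
0.271 12 r 0.0674 lat 0.0001
0.277 14 r 0.0673 lat 0.0001
0.283 10 r 0.0668 lat 0.0014
0.289 15 r 0.0661 lat -0.0024
0.295 15 r 0.066 lat 0.0026
0.301 1 r 0.0736 lat 0.0174
0.307 2 r 0.0731 lat 0.0174
0.0 [[[0.07, -0.9, 0.05], 0], [[0.27, -1.77, 0.1], 0], [[0.6, -2.61, 0.14], 0], [[1.05, -3.39, 0.19], 0], [[1.61, -4.09, 0.24], 0]]
0.75 [[[0.66, -0.61, 0.05], 0], [[1.4, -1.11, 0.1], 0], [[2.22, -1.5, 0.14], 0], [[3.08, -1.76, 0.19], 0], [[3.97, -1.9, 0.24], 0]]
1.5 [[[0.9, 0.0, 0.05], 0], [[1.79, 0.14, 0.1], 0], [[2.65, 0.41, 0.14], 0], [[3.45, 0.81, 0.19], 0], [[4.19, 1.32, 0.24], 0]]
2.25 [[[0.66, 0.62, 0.05], 0], [[1.21, 1.32, 0.1], 0], [[1.66, 2.1, 0.14], 0], [[1.98, 2.94, 0.19], 0], [[2.17, 3.82, 0.24], 0]]
3.0 [[[0.06, 0.9, 0.05], 0], [[-0.02, 1.79, 0.1], 0], [[-0.22, 2.67, 0.14], 0], [[-0.56, 3.5, 0.19], 0], [[-1.02, 4.28, 0.24], 0]]
3.75 [[[-0.57, 0.7, 0.05], 0], [[-1.23, 1.3, 0.1], 0], [[-1.98, 1.8, 0.14], 0], [[-2.8, 2.18, 0.19], 0], [[-3.66, 2.44, 0.24], 0]]
4.5 [[[-0.89, 0.12, 0.05], 0], [[-1.79, 0.11, 0.1], 0], [[-2.68, -0.03, 0.14], 0], [[-3.53, -0.31, 0.19], 0], [[-4.34, -0.71, 0.24], 0]]
5.25 [[[-0.74, -0.52, 0.05], 0], [[-1.39, -1.14, 0.1], 0], [[-1.94, -1.85, 0.14], 0], [[-2.37, -2.64, 0.19], 0], [[-2.69, -3.48, 0.24], 0]]
6.0 [[[-0.19, -0.88, 0.05], 0], [[-0.24, -1.78, 0.1], 0], [[-0.16, -2.67, 0.14], 0], [[0.06, -3.55, 0.19], 0], [[0.4, -4.38, 0.24], 0]]
6.75 [[[0.46, -0.77, 0.05], 0], [[1.04, -1.46, 0.1], 0], [[1.71, -2.06, 0.14], 0], [[2.46, -2.55, 0.19], 0], [[3.28, -2.93, 0.24], 0]]
```

Request:
{"name": "carry_out", "arguments": {"commands": [[[0,0,0],0],[[0,0,0],0],[[0,0,0],0],[[0,0,0],0],[[0,0,0],0]], "grip": -1}}

```text
t: 11.65
ee_pos: [0.6249, -0.0392, 0.4381]
orientation: [0.3, 0.954, 0.0, 0.0]
wrist_force: [1.8, 0.2, -0.3]
grip_width: 0.199
grip_force: 30.0
```

Request:
{"name": "carry_out", "arguments": {"commands": [[[0.07,-0.9,0.05],0],[[0.27,-1.77,0.1],0],[[0.6,-2.61,0.14],0],[[1.05,-3.39,0.19],0],[[1.61,-4.09,0.24],0]]}}

```text
t: 12.07
ee_pos: [0.588, -0.0638, 0.4357]
orientation: [0.3, 0.954, 0.0, 0.001]
wrist_force: [5.1, 3.5, -0.9]
grip_width: 0.201
grip_force: 30.0
```

```bash
python3 st.py;python3 look.py pics/l.png
```

```text
12.0667 [ 0.58803158 -0.06382149  0.43568876] r 0.05945710809528404 az -1.3584371523419447 0.2726887579682866 [-2.22656212  5.77939613  0.9501566 ] [ 0.59350235 -1.06888541  0.00804318] 0.20135719029181326 29.99679386615753
12.0667 [ 0.58803158 -0.06382149  0.43568876] 0.20135719029181326
scene 184
mean [ 0.0188 -0.059   0.2787] axis [ 0.144 -0.452  0.881] az -72.3 r 0.0619 len [-0.0884  0.0427]
top 0
```

View pics/l.png

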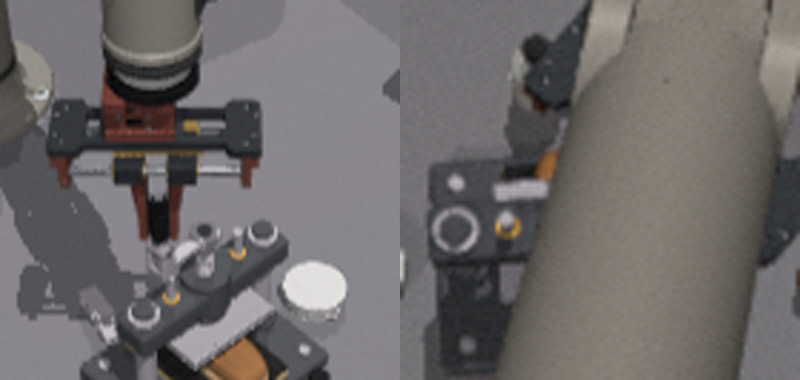

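The crank turned ~0.75 rad; the handle stands upright in the fingers at ~(160,215) and the hub is visible at (205,245). Tangential force while turning is ~6 N. Continuing.

Request:
{"name": "carry_out", "arguments": {"commands": [[[0.66,-0.61,0.05],0],[[1.4,-1.11,0.1],0],[[2.22,-1.5,0.14],0],[[3.08,-1.76,0.19],0],[[3.97,-1.9,0.24],0]]}}

```text
t: 12.58
ee_pos: [0.5446, -0.0567, 0.4333]
orientation: [0.3, 0.954, 0.0, 0.001]
wrist_force: [6.7, 1.6, -3.6]
grip_width: 0.198
grip_force: 30.0
```

Request:
{"name": "carry_out", "arguments": {"commands": [[[0.9,0.0,0.05],0],[[1.79,0.14,0.1],0],[[2.65,0.41,0.14],0],[[3.45,0.81,0.19],0],[[4.19,1.32,0.24],0]]}}

```text
t: 13.0
ee_pos: [0.5178, -0.0228, 0.431]
orientation: [0.3, 0.954, -0.001, 0.001]
wrist_force: [7.0, -2.8, -3.3]
grip_width: 0.204
grip_force: 30.0
```

```bash
python3 st.py
```

```text
13.0 [ 0.51782789 -0.02278147  0.43098453] r 0.06014855825996911 az -2.8536418704155215 0.267984534747316 [-7.35833523  1.75138714  3.34416938] [-0.73532935 -1.52752487  0.02718852] 0.20353911095261573 29.99723196029663
```

Request:
{"name": "carry_out", "arguments": {"commands": [[[0.6,0.66,0.05],0],[[1.1,1.4,0.1],0],[[1.54,2.2,0.14],0],[[1.86,3.04,0.19],0],[[2.05,3.9,0.24],0]]}}

```text
t: 13.42
ee_pos: [0.5224, 0.0214, 0.4284]
orientation: [0.3, 0.954, -0.001, -0.001]
wrist_force: [-3.0, -4.6, 5.3]
grip_width: 0.197
grip_force: 30.0
```

Request:
{"name": "carry_out", "arguments": {"commands": [[[0.03,0.45,0.02],0],[[0.06,0.9,0.05],0],[[0.04,1.35,0.07],0],[[-0.02,1.79,0.1],0],[[-0.02,1.79,0.1],0]]}}

```text
t: 13.83
ee_pos: [0.5334, 0.0369, 0.4274]
orientation: [0.299, 0.954, -0.001, -0.001]
wrist_force: [-3.0, -0.1, 4.6]
grip_width: 0.198
grip_force: 30.0
```

```bash
cat > st.py <<'E'
from h import *
s=state();q=s['ee_pos']-[.5755,-.0057,.163];a=np.arctan2(q[1],q[0]);F=s['wrist_force'];t=np.array([np.sin(a),-np.cos(a)]);e=np.array([np.cos(a),np.sin(a)])
print('t',s['t'],'r',np.hypot(*q[:2]).round(4),'theta',((-.59-a)%(2*np.pi)).round(3),'z',q[2].round(4),'resist',-(F[:2]@t),'radial',F[:2]@e,'Fz',F[2],'M',s['torque'],s['grip_width'])
E
python3 st.py
python3 - <<'E'
from h import *
for c in('scene','top'):
    I,D=viewer.grab_frame(c);P=cloud(c,D).reshape(-1,3)
    n=(abs(P[:,0]-.577)<.065)&(abs(P[:,1]+.006)<.05)
    for lo,hi in((.075,.112),(.058,.0745)):
        T=P[n&(P[:,2]>lo)&(P[:,2]<hi)]; print(c,len(T),np.histogram(T[:,2],np.arange(lo,hi,.003))[0], np.median(T[:,2]) if len(T) else 0)
E
```

```text
t 13.8333 r 0.0599 theta 3.343 z 0.2644 resist 2.25609138646262 radial 2.049287746138487 Fz 4.585880639709488 M [-0.00815431  0.51877085  0.01630271] 0.19775606300995494
scene 448 [ 10  11  11  23  33 165 148  36  10   1   0   0] 0.09265991718055777
scene 132 [ 7 10 14 64 36] 0.06866657836158707
top 81 [ 0  0  0  1  5 28 38  7  1  0  0  0] 0.09331051519435407
top 32 [ 0  4  5 10 11] 0.06933921479455185
```

```bash
python3 - <<'E'
import numpy as np
def row(t0,t):
    r=6.0
    return [[round(float(r*(np.cos(t0)-np.cos(t))),2),round(float(-r*(np.sin(t)-np.sin(t0))),2),round(float((t-t0)/np.pi),2)],0]
t0=3.3;print(t0,[row(t0,t0+.15*k) for k in range(1,6)])
for i in range(14):
    t0=4.05+.2*i;print(round(t0,2),[row(t0,t0+.1*k) for k in range(1,3)])
E
```

```text
3.3 [[[-0.21, 0.87, 0.05], 0], [[-0.54, 1.71, 0.1], 0], [[-1.0, 2.48, 0.14], 0], [[-1.57, 3.18, 0.19], 0], [[-2.23, 3.78, 0.24], 0]]
4.05 [[[-0.49, 0.34, 0.03], 0], [[-1.01, 0.64, 0.06], 0]]
4.25 [[[-0.55, 0.24, 0.03], 0], [[-1.12, 0.42, 0.06], 0]]
4.45 [[[-0.59, 0.13, 0.03], 0], [[-1.18, 0.19, 0.06], 0]]
4.65 [[[-0.6, 0.01, 0.03], 0], [[-1.2, -0.05, 0.06], 0]]
4.85 [[[-0.59, -0.11, 0.03], 0], [[-1.16, -0.28, 0.06], 0]]
5.05 [[[-0.56, -0.23, 0.03], 0], [[-1.09, -0.51, 0.06], 0]]
5.25 [[[-0.5, -0.33, 0.03], 0], [[-0.96, -0.71, 0.06], 0]]
5.45 [[[-0.42, -0.43, 0.03], 0], [[-0.8, -0.89, 0.06], 0]]
5.65 [[[-0.33, -0.5, 0.03], 0], [[-0.61, -1.03, 0.06], 0]]
5.85 [[[-0.22, -0.56, 0.03], 0], [[-0.39, -1.13, 0.06], 0]]
6.05 [[[-0.11, -0.59, 0.03], 0], [[-0.16, -1.19, 0.06], 0]]
6.25 [[[0.01, -0.6, 0.03], 0], [[0.08, -1.2, 0.06], 0]]
6.45 [[[0.13, -0.59, 0.03], 0], [[0.32, -1.16, 0.06], 0]]
6.65 [[[0.24, -0.55, 0.03], 0], [[0.54, -1.07, 0.06], 0]]
```

Request:
{"name": "carry_out", "arguments": {"commands": [[[-0.15,0.83,0.05],0],[[-0.48,1.67,0.1],0],[[-0.94,2.44,0.14],0],[[-1.51,3.14,0.19],0],[[-2.17,3.74,0.24],0]]}}

```text
t: 14.35
ee_pos: [0.5726, 0.055, 0.4249]
orientation: [0.3, 0.954, -0.001, -0.001]
wrist_force: [-3.5, -2.1, 6.8]
grip_width: 0.198
grip_force: 30.0
```

Request:
{"name": "carry_out", "arguments": {"commands": [[[-0.49,0.34,0.03],0],[[-1.01,0.64,0.06],0]]}}

```text
t: 14.52
ee_pos: [0.5846, 0.0544, 0.4243]
orientation: [0.3, 0.954, -0.0, -0.001]
wrist_force: [-4.3, -0.6, 6.0]
grip_width: 0.2
grip_force: 30.0
```

Request:
{"name": "carry_out", "arguments": {"commands": [[[-0.55,0.24,0.03],0],[[-1.12,0.42,0.06],0]]}}

```text
t: 14.68
ee_pos: [0.596, 0.0516, 0.4237]
orientation: [0.3, 0.954, -0.0, -0.002]
wrist_force: [-4.7, -0.2, 5.7]
grip_width: 0.199
grip_force: 30.0
```

Request:
{"name": "carry_out", "arguments": {"commands": [[[-0.59,0.13,0.03],0],[[-1.18,0.19,0.06],0]]}}

```text
t: 14.85
ee_pos: [0.6068, 0.0466, 0.4231]
orientation: [0.299, 0.954, -0.0, -0.002]
wrist_force: [-6.0, 0.5, 6.0]
grip_width: 0.2
grip_force: 30.0
```

Request:
{"name": "carry_out", "arguments": {"commands": [[[-0.6,0.01,0.03],0],[[-1.2,-0.05,0.06],0]]}}

```text
t: 15.02
ee_pos: [0.6163, 0.0396, 0.4225]
orientation: [0.299, 0.954, 0.0, -0.002]
wrist_force: [-4.2, 2.3, 5.1]
grip_width: 0.202
grip_force: 30.0
```

```bash
python3 st.py
```

```text
t 15.0167 r 0.061 theta 4.856 z 0.2595 resist 4.6014903151794515 radial -1.0998040029900058 Fz 5.053125624519365 M [ 0.33065635  1.03213689 -0.00336978] 0.20227362713204589
```

Request:
{"name": "carry_out", "arguments": {"commands": [[[-0.59,-0.11,0.03],0],[[-1.16,-0.28,0.06],0]]}}

```text
t: 15.18
ee_pos: [0.6243, 0.0309, 0.4219]
orientation: [0.299, 0.954, 0.0, -0.002]
wrist_force: [-4.3, 1.7, 5.5]
grip_width: 0.199
grip_force: 30.0
```

```bash
python3 st.py
```

```text
t 15.1833 r 0.061 theta 5.049 z 0.2589 resist 3.9637297260865463 radial -2.4240515739836512 Fz 5.5339328197376805 M [0.49083111 0.98344553 0.02808809] 0.1987961188838433
```

Request:
{"name": "carry_out", "arguments": {"commands": [[[-0.56,-0.23,0.03],0],[[-1.09,-0.51,0.06],0]]}}

```text
t: 15.35
ee_pos: [0.6304, 0.0208, 0.4213]
orientation: [0.299, 0.954, 0.001, -0.002]
wrist_force: [-3.8, 1.9, 4.7]
grip_width: 0.196
grip_force: 30.0
```

```bash
python3 st.py
```

```text
t 15.35 r 0.0609 theta 5.243 z 0.2583 resist 3.3421823649578632 radial -2.6069613061401657 Fz 4.749456881315112 M [ 0.69872413  0.87321011 -0.02411958] 0.19594952592217715
```

Request:
{"name": "carry_out", "arguments": {"commands": [[[-0.5,-0.33,0.03],0],[[-0.96,-0.71,0.06],0]]}}

```text
t: 15.52
ee_pos: [0.6343, 0.0096, 0.4207]
orientation: [0.299, 0.954, 0.001, -0.001]
wrist_force: [-2.8, 3.5, 2.8]
grip_width: 0.199
grip_force: 30.0
```

```bash
python3 st.py
```

```text
t 15.5167 r 0.0608 theta 5.439 z 0.2577 resist 4.090571611135863 radial -1.854154512945969 Fz 2.76580098935343 M [ 0.86778338  0.754441   -0.02819869] 0.1988150339390097
```

Request:
{"name": "carry_out", "arguments": {"commands": [[[-0.42,-0.43,0.03],0],[[-0.8,-0.89,0.06],0]]}}

```text
t: 15.68
ee_pos: [0.636, -0.0031, 0.42]
orientation: [0.299, 0.954, 0.001, -0.001]
wrist_force: [-2.7, 4.4, 3.6]
grip_width: 0.195
grip_force: 30.0
```

```bash
python3 st.py
```

```text
t 15.6833 r 0.0606 theta 5.651 z 0.257 resist 4.476607206100566 radial -2.560831555835672 Fz 3.5863718830865894 M [ 1.00761394  0.60622356 -0.01222756] 0.19547638182041008
```

Request:
{"name": "carry_out", "arguments": {"commands": [[[-0.33,-0.5,0.03],0],[[-0.61,-1.03,0.06],0]]}}

```text
t: 15.85
ee_pos: [0.6351, -0.0155, 0.4193]
orientation: [0.299, 0.954, 0.0, -0.0]
wrist_force: [-3.0, 5.0, 3.1]
grip_width: 0.198
grip_force: 30.0
```

```bash
python3 st.py; python3 - <<'E'
from h import *
for c in('scene','top'):
    I,D=viewer.grab_frame(c);P=cloud(c,D).reshape(-1,3)
    n=(abs(P[:,0]-.577)<.065)&(abs(P[:,1]+.006)<.05)
    for lo,hi in((.075,.112),(.055,.0745)):
        T=P[n&(P[:,2]>lo)&(P[:,2]<hi)]; print(c,len(T),np.histogram(T[:,2],np.arange(lo,hi,.003))[0], np.median(T[:,2]) if len(T) else 0)
E
```

```text
t 15.85 r 0.0604 theta 5.856 z 0.2563 resist 4.482600574693824 radial -3.756136570028681 Fz 3.1143276771028336 M [1.31588305 0.49113228 0.00410712] 0.19792552069658453
scene 462 [ 15  24 124 197  63  30   5   1   0   0   0   2] 0.08476611934729344
scene 140 [ 4  6  7 26 53 35] 0.06834577203060571
top 4 [0 0 0 3 1 0 0 0 0 0 0 0] 0.08561088345410461
top 0 [0 0 0 0 0 0] 0
```

```bash
echo "
M=s['torque'];print('Mres',(M[1]*t[0]-M[0]*t[1]).round(3))" >> st.py; python3 st.py
```

```text
t 15.95 r 0.0604 theta 5.877 z 0.2563 resist 0.9230213587812401 radial -3.0313574986985876 Fz 1.67082579883192 M [0.30971448 0.53690578 0.01267594] 0.20304921506286577
Mres 0.206
```

Request:
{"name": "carry_out", "arguments": {"commands": [[[-0.22,-0.56,0.03],0],[[-0.39,-1.13,0.06],0]]}}

```text
t: 16.12
ee_pos: [0.6322, -0.026, 0.4189]
orientation: [0.299, 0.954, 0.001, 0.0]
wrist_force: [-0.3, 7.2, 2.6]
grip_width: 0.201
grip_force: 30.0
```

```bash
python3 st.py
```

```text
t 16.1167 r 0.0602 theta 6.038 z 0.2559 resist 6.643025907828028 radial -2.7228676634142714 Fz 2.580083360613873 M [ 1.53747013  0.1337328  -0.01875096] 0.20140926943395
Mres 1.402
```

Moment-based resistance has risen from ~1.0 (free) to 1.40 N·m. The press has bitten, at roughly 35–40 N. A little more, then a still hold to read the load.

Request:
{"name": "carry_out", "arguments": {"commands": [[[-0.11,-0.59,0.03],0],[[-0.14,-0.95,0.05],0]]}}

```text
t: 16.28
ee_pos: [0.6279, -0.035, 0.4184]
orientation: [0.299, 0.954, 0.001, 0.0]
wrist_force: [1.2, 7.5, 2.2]
grip_width: 0.2
grip_force: 30.0
```

```bash
python3 st.py
```

```text
t 16.2833 r 0.06 theta 6.203 z 0.2554 resist 7.150496369019686 radial -2.600245211774437 Fz 2.15888354119773 M [ 1.57064931 -0.27213044 -0.0068467 ] 0.20015587313003375
Mres 1.504
```

Request:
{"name": "carry_out", "arguments": {"commands": [[[0,0,0],0],[[0,0,0],0],[[0,0,0],0],[[0,0,0],0],[[0,0,0],0]]}}

```text
t: 16.7
ee_pos: [0.6278, -0.0353, 0.4183]
orientation: [0.299, 0.954, 0.0, 0.0]
wrist_force: [-1.5, 5.5, 2.0]
grip_width: 0.198
grip_force: 30.0
```

```bash
python3 st.py; python3 - <<'E'
from h import *
I,D=viewer.grab_frame('scene');P=cloud('scene',D).reshape(-1,3)
n=(abs(P[:,0]-.577)<.065)&(abs(P[:,1]+.006)<.05)&(P[:,2]>.075)&(P[:,2]<.1)
print(np.median(P[n,2]))
E
python3 tilt.py
```

```text
t 16.7 r 0.0601 theta 6.208 z 0.2553 resist 4.044422307093684 radial -3.9797390019797074 Fz 1.950266927504793 M [1.18424091 0.03845207 0.02428811] 0.19822013525698554
Mres 1.012
0.0840757538749049
0.235 4 r 0.0666 lat 0.0027
0.241 11 r 0.0671 lat 0.0053
0.247 12 r 0.0691 lat 0.0027
0.253 18 r 0.0681 lat 0.0039
0.259 15 r 0.0678 lat 0.0026
0.265 11 r 0.0682 lat 0.0026
0.271 23 r 0.0672 lat 0.0077
0.277 11 r 0.0662 lat 0.0051
0.283 4 r 0.071 lat 0.0051
0.289 2 r 0.0666 lat 0.0151
0.295 3 r 0.0667 lat 0.0151
```

Resistance is ~+2.7 N above free (≈50 N load), and the handle is vertical. Release and lift off.

Request:
{"name": "carry_out", "arguments": {"commands": [[[0,0,0],0],[[0,0,0],0],[[0,0,0],0],[[0,0,0],0],[[0,0,0],0]], "grip": 0.1}}

```text
t: 17.22
ee_pos: [0.6276, -0.0365, 0.4183]
orientation: [0.3, 0.954, -0.0, 0.0]
wrist_force: [0.0, -1.4, -0.2]
grip_width: 0.532
grip_force: 0.0
```

Request:
{"name": "carry_out", "arguments": {"commands": [[[0,0,-1],0],[[0,0,-3],0],[[0,0,-6],0],[[0,0,-9],0],[[0,0,-11],0]]}}

```text
t: 17.63
ee_pos: [0.6277, -0.0363, 0.5323]
orientation: [0.3, 0.954, 0.0, 0.002]
wrist_force: [0.6, 0.6, 0.8]
grip_width: 0.549
grip_force: 0.0
```

Request:
{"name": "carry_out", "arguments": {"commands": [[[0,0,0],0],[[0,0,0],0],[[0,0,0],0],[[0,0,0],0]]}}

```text
t: 17.97
ee_pos: [0.6274, -0.0356, 0.5272]
orientation: [0.3, 0.954, -0.0, -0.001]
wrist_force: [-0.8, 0.3, -0.4]
grip_width: 0.551
grip_force: 0.0
```

```bash
python3 tilt.py; python3 look.py pics/m.png
```

```text
0.235 6 r 0.0671 lat 0.0052
0.241 10 r 0.0674 lat 0.0027
0.247 10 r 0.0668 lat 0.0091
0.253 14 r 0.0676 lat 0.0039
0.259 10 r 0.0674 lat 0.0039
0.265 11 r 0.067 lat 0.0052
0.271 15 r 0.0672 lat 0.0052
0.277 9 r 0.0632 lat 0.0051
18.0167 [ 0.62741467 -0.03562157  0.52714694] 0.5486742318878074
scene 94
mean [ 0.0574 -0.0335  0.2557] axis [ 0.07  -0.024 -0.997] az -30.3 r 0.0665 len [-0.0197  0.0243]
top 0
```

View pics/m.png

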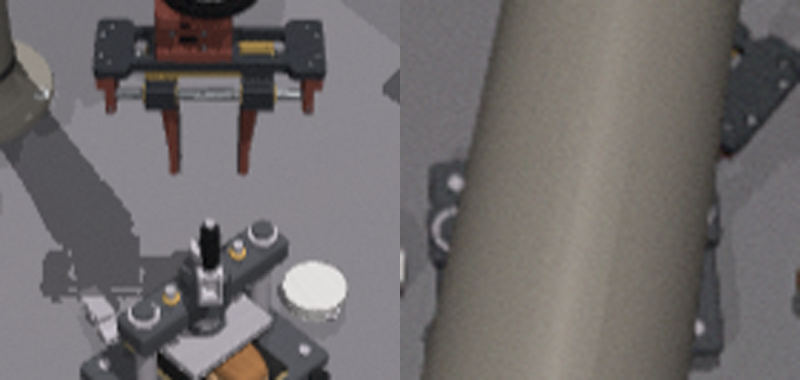

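The handle stands upright at ~(210,245), the gripper is well clear above it (fingers at ~(175,170) and (243,170)), the plate is down on the work, and the tin and clip are where they were. Handing in.

```bash
python3 -c "
from workcell import job
print(job.job_done())"
```

```text
the job is handed in; nothing more can be done
None
```

I folded the crank's handle upright, wound the press down until it clamped the work at about 50 N (estimated from the turning force), and let go. The handle is still up and the job is handed in, but no verdict came back.

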